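# Close up the tea sampler canister

### The arm

A 7-joint arm with a two-finger parallel gripper is mounted at the origin on the work surface. World frame = base frame: x ahead of the robot, y to its left, z up, the work surface at z = 0. Lengths are in m, angles in rad, forces in N, time in s.
With the tool pointing down it reaches from about 0.4 to 0.875 m from the base axis. Payload 19.3 kg.
Tool frame: the origin (TCP) lies on the front face of the gripper's body, between the roots of the fingers; the fingertips stand 73 mm ahead of it and the grasp point (between the pads) lies 54 mm ahead of it; z points along the fingers, y is the direction in which the jaws open and shut (so a half turn about z gives the same grasp; the last joint's range is limited). The gripper opens to 85 mm and grips with 20 to 120 N. Pads are 22 mm wide; open, the fingers measure 114 mm over their backs; the gripper's body (76 mm by 85 mm) begins 54 mm behind the grasp point. The pads swing forward as they close: fully open they stand 13 mm farther back than shut.
Start: joints at [1.253, 0.521, -0.036, 1.599, 0.021, 1.021, -0.113], TCP at [0.153, -0.606, 0.304] pointing down, gripper open.
Joint ranges: [-2.91, 2.91], [-0.3, 2.13], [-1.5, 1.42], [0.17, 2.43], [-1.26, 4.41], [0.16, 1.93], [-2.52, 2.52]. Speed limits (rad/s): [1.89, 1.89, 2.39, 2.39, 3.01, 3.01, 3.01].

### API

Orientations are given as [roll, pitch, yaw] about the fixed x, y, z axes, in that order (R = Rz(yaw) Ry(pitch) Rx(roll)).
In Python, from workcell import bot gives the robot as it stands.
- The arm moves only by the shell command python3 -m crank 'ROWS' [OPENING] [FORCE]. ROWS is a JSON object of lists of equal length, an entry for each row: "travel": the shift along the world's x, y, z in cm, a list of three; "rot": the turn, a rotation vector about the world's x, y, z in degrees, a list of three. A call has 1 to 8 rows; each row is the pose to reach, as a shift and turn from the pose commanded when the call began; what a row does not reach only later rows make up. A row lasts 1/10 s, in which the tool goes at most 50 mm and 8.59 degrees, less where a joint would pass 70% of its speed; a pose out of reach is approached as far as the arm can. A call with a gripper value outside its range is refused whole. OPENING is the opening, from -1 (shut) to 1 (fully open), so that 0 is half open, set as the call begins (- or left out, the last holds). The fingers move at their own pace and stop on an object; FORCE is the grip in N (left out, the last holds). Time passes only in rows, so rows that repeat a pose let the fingers close. It gives the time, the measured TCP pose, the force and the opening at its end, in the units of the state.
- bot.observe(): the state, without advancing time (a new reading comes with each control period).
- bot.grab_frame(name): name is "scene" or "top" or "wrist"; returns the picture (420x560x3 uint8, red, green, blue); there is no depth.
- bot.camera_model(name): a dict with "fx", "fy", "cx", "cy" (pixels), "k1" (the pictures are not rectified: a ray, as slopes to the right and down, at radius r is drawn at 1 + k1 r^2 times it, then the intrinsics apply), "R" (3x3) and "t" (3): a world point X has camera coordinates R X + t. Camera axes: x right, y down, z forward; pixel columns grow to the right and rows downward; lengths in m; the calibration is good to about 2 mm. A picture is of the moment at which its call begins: read the wrist's pose just before it. camera_model takes no time and is no camera call; for the wrist camera it gives the pose at the moment of the call.
- bot.job_done(): hands the job in, once; it reports no verdict.
Trained networks look in the newest picture that a camera, given by its name, has taken for a name from the list of things; names that differ only in an ending like _2 or _b are one class to them, and where a whole thing is asked for, a point or a joint stands for the part that bears it (a point fixed in the world has none). Each returns a list of dicts, best first, with "conf" (0 to 1); they miss things now and then, are a little off and sometimes report something else, mostly with a low value. They report only what shows in the picture. A call takes as long as a camera call. They do not tell look-alikes from the thing itself.
- bot.silhouettes(camera, thing): "pixels" (420x560 bool, what is visible of it) and "box" ([centre column, centre row, width, height] in pixels, round what is visible of it).
The state is a dict: "clock": time; "qpos": joint angles; "qd": joint speeds; "joint_efforts": joint torques, N m; "position": TCP position; "tool_rot": TCP orientation; "force": force on the tool from outside, world axes, zero at the start; "moment": the same for the moment, N m; "grip_width": finger opening in m.
Only numpy, scipy, OpenCV 4.12 (cv2) and the standard library are available. Lean on these libraries where they do the work, as an engineer would, in place of code of your own. Each camera call takes 0.05 s, during which the arm holds its last target.

### The job

The shop is closing: put the wooden lid on the open tea canister that leans in the sloping stand, fully home in its mouth, and let go of it. Then swing the canister's wire bail over center so that it snaps down onto the front of the lid and clamps it shut. Leave the other goods on the counter where they are.

Things in the scene. Friction and masses are not known exactly. Their poses are not given: they have to be found in the camera images.
- stand: Fixed pale-wood sloping stand on the counter, base board 200 x 150 x 15 mm, carrying the canister; its height with the canister, lid on and bail at its highest, is about 230 mm. Origin on the counter under the canister's foot; z up; its -x side (the low side of the slope) faces roughly towards the robot.
- canister: Fixed teal ceramic canister, copper band at its foot, 100 mm outside diameter, 120 mm tall, leaning 30 degrees from vertical towards the stand's -x side. Origin: centre of its underside; z along its leaning axis to the mouth, x to the side where the open bail leans (away from the robot), y along the bail's hinge. Mouth 82 mm inside diameter, rim at z = 120 mm.
- mouth (a point): Centre of the canister's mouth in the plane of its rim; axes as the canister's.
- lid: Loose round lid, 220 g: cork plug 76 mm across, 12 mm deep, under a dark wooden disc 108 mm across, 8 mm thick, with an upright pale knob 28 mm across, 28 mm tall in its middle. Starts flat on its plug, knob up. Origin: centre of the plug's underside, z up: disc top z = 20 mm, knob top z = 48 mm. Seated, the disc lies on the rim and the origin is 12 mm below the mouth point (3 mm side play).
- bail (a joint): Bail angle, rad: 0 = open, leaning 60 degrees behind the canister's axis (its +x side); grows as it swings over the lid to the -x side. Spring loaded over center: below 1.22 it springs back to 0, beyond it springs on to closed. Takes about 5 N at the bar square to the arms, up to 15 N pushed askew. On a seated lid it rests at about 2.28, pressing the disc with about 4 N; with no lid at 2.42.
- bail_pivot (a point): Middle of the bail's hinge axis, which runs along the canister's y; it lies in the canister's frame at x = +24 mm, z = 108 mm (12 mm below the rim). Axes as the canister's. A thin spring strut sits outside the arm on the +y side, out to y = 78 mm.
- bail_bar (a point): Middle of the bail's cross bar. The bail is a U of 6 mm steel wire: arms at y = -62 and +62 mm of the canister, joined by a straight bar parallel to the canister's y, 74 mm from the hinge axis; the bar's middle 60 mm carries a red sleeve 10 mm in diameter, centred here. The bar passes 8 mm clear of the seated lid's knob.
- tumbler: Bystander: moss-green tumbler without handle, 74 mm across, 95 mm tall. It and the lid may have changed places. Origin at the centre of its foot.
- mug: Bystander: blue mug, 80 mm across, 85 mm tall, beside the stand. Origin at the centre of its foot.
- bowl: Bystander: sand-coloured bowl, 130 mm across, 55 mm tall. Origin at the centre of its foot.
- pine: Bystander: dark green turned wooden pine tree, 68 mm across, 115 mm tall. Origin at the centre of its foot.
- tea_tin: Bystander: red tin with paper label, 72 mm across, 100 mm tall. Origin at the centre of its foot.
- scoop: Bystander: spoon lying on the counter near the robot. Origin under its middle.
Things that resemble listed ones, but are neither listed nor needed, are in the scene too. Of the things that look like the lid, the larger one is meant. Leave any yellow look-alike of the stand alone.

How it is judged:
On the way, in this order (a step that is already met when the one before it is completed fails the run):
1. the lid lies fully home in the canister's mouth, let go, with the bail still open (distance between mouth and lid below 0.0165 m and z of lid in the frame of canister below 0.111 m and angle between the z axis of lid and the z axis of canister, either way round below 0.07 rad and value of joint bail below 0.5 rad and contact force between the fingers and lid below 0.2 N), for 0.3 s.
2. the bail is down on the seated lid (value of joint bail between 2.2 and 2.36 rad and z of lid in the frame of canister below 0.111 m), for 0.2 s.
At the end, for the whole second after the job is handed in: The lid is fully home in the canister's mouth (within 3 mm of its seated height, square to the mouth within 4 degrees) and at rest, and the bail is over center and down on the lid (joint between 2.2 and 2.36 rad) (all of step 2 and distance between mouth and lid below 0.0165 m and angle between the z axis of lid and the z axis of canister, either way round below 0.07 rad and linear speed of lid below 0.02 m/s); the robot touches nothing.
It fails at once if a bystander is pushed more than 40 mm from its place or tipped over (distance of any of tumbler, mug, bowl, pine, tea_tin, scoop from where it was at the start of the episode above 0.04 m or angle between any of tumbler, mug, bowl, pine, tea_tin's own z axis and vertical above 0.5 rad).
It also fails if it takes over 54 s, if anything falls off the work surface, if the arm or the gripper's body presses on something with over 40 N, if the wrist force passes 120 N, or if a joint passes its speed limit or range.

## Working session

There is one attempt and no reset: what is moved stays moved. The work goes in short steps, Python scripts to look and compute and a shell command to move; the robot and the scene stay as the last step left them, time stands still between calls to the robot, and variables do not carry over. Pictures are saved under pics/ and viewed, and the job is handed in when it is done.

```bash
ls; mkdir -p pics; python3 - <<'E'
from workcell import bot
import cv2
s=bot.observe();print({k:s[k] for k in s})
for n in("scene","top","wrist"):
    m=bot.camera_model(n);print(n,m)
    im=bot.grab_frame(n);cv2.imwrite(f"pics/{n}0.png",cv2.cvtColor(im,cv2.COLOR_RGB2BGR))
E
```

```text
pics
{'clock': 0.0, 'qpos': array([ 1.25280452,  0.52200934, -0.03632825,  1.599978  ,  0.02119771,
        1.02110716, -0.1127695 ]), 'qd': array([ 0.00049481, -0.00068396, -0.00053601,  0.00107898, -0.00158417,
        0.00062759, -0.00087002]), 'joint_efforts': array([-9.40884238e-04, -9.27139807e+01,  1.97933011e+00, -3.69951832e+01,
        1.78087084e-02,  8.07208009e-03, -4.91092931e-05]), 'position': array([ 0.15320117, -0.60567943,  0.30333934]), 'tool_rot': array([-3.14047838e+00,  7.70409135e-05,  2.47811374e-01]), 'force': array([ 0.01309921,  0.30019021, -0.02223798]), 'moment': array([-0.00681979,  0.00518478,  0.04930363]), 'grip_width': 0.08558457331195593}
scene {'fx': 471.46574932683546, 'fy': 471.46574932683546, 'cx': 275.6873605386766, 'cy': 205.29585775693585, 'k1': -0.03796500760438372, 'R': array([[-0.79866889,  0.60147484, -0.01886883],
       [ 0.40069247,  0.50814301, -0.7623885 ],
       [-0.44896944, -0.61645657, -0.64684445]]), 't': array([ 0.38428327, -0.07563467,  1.75449465])}
top {'fx': 526.9870664215986, 'fy': 526.9870664215986, 'cx': 280.0980018925012, 'cy': 218.12588068323097, 'k1': -0.03671827505822551, 'R': array([[-0.00977022, -0.99969374, -0.02273708],
       [-0.99888067,  0.01080963, -0.0460495 ],
       [ 0.04628118,  0.02226171, -0.99868036]]), 't': array([0.04530316, 0.4918548 , 1.41785426])}
wrist {'fx': 317.2496396933836, 'fy': 317.2496396933836, 'cx': 281.1611270066765, 'cy': 208.93842622275844, 'k1': -0.011426460056931256, 'R': array([[ 2.44331360e-01, -9.69691799e-01,  3.81684478e-05],
       [-9.31556925e-01, -2.34711660e-01,  2.77690714e-01],
       [-2.69265450e-01, -6.78841059e-02, -9.60670529e-01]]), 't': array([-0.62527529, -0.03578601,  0.37867916])}
```

View pics/scene0.png

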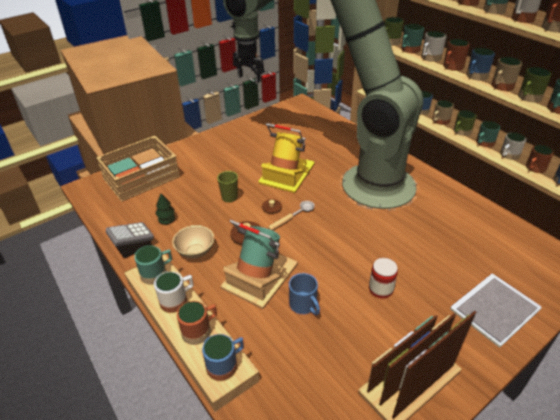

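View pics/top0.png

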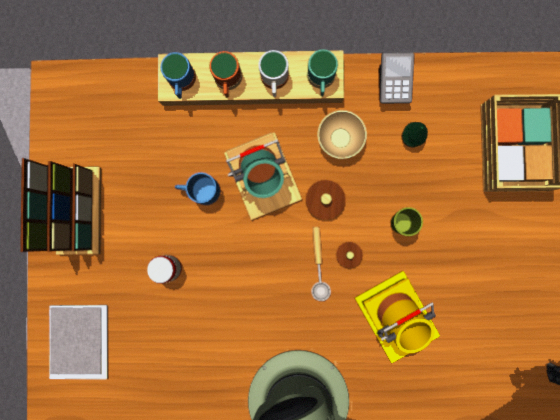

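View pics/wrist0.png

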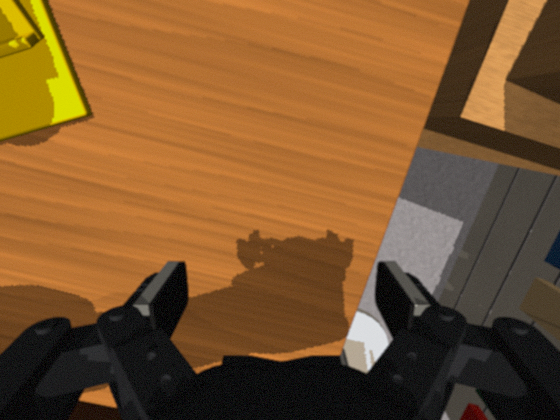

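The top view shows the lid at about (326,200), the smaller look-alike at (350,255) and the teal canister's mouth at about (263,178). The red bail sleeve is at about (252,153), and the yellow look-alike is at lower right. Next I run the networks.

```bash
cat > h.py <<'E'
import numpy as np, cv2
from scipy.spatial.transform import Rotation as Rot
def proj(m,X):
    c=np.atleast_2d(X)@np.array(m["R"]).T+m["t"]; s=c[:,:2]/c[:,2:]; r2=(s**2).sum(1,keepdims=True)
    s=s*(1+m["k1"]*r2); return s*[m["fx"],m["fy"]]+[m["cx"],m["cy"]]
def ray(m,uv):
    d=(np.asarray(uv,float)-[m["cx"],m["cy"]])/[m["fx"],m["fy"]]; s=d.copy()
    for _ in range(20): s=d/(1+m["k1"]*(s@s))
    R=np.array(m["R"]); return -R.T@m["t"], R.T@np.r_[s,1]
def onz(m,uv,z):
    o,d=ray(m,uv); return o+d*(z-o[2])/d[2]
E
python3 - <<'E'
from workcell import bot
from h import *
import pickle
out={}
for cam in("top","scene"):
    im=bot.grab_frame(cam); out[cam]=im
    m=bot.camera_model(cam)
    for th in("lid","stand","canister","bail","bail_bar","mouth","tumbler","bowl","mug"):
        try:r=bot.silhouettes(cam,th)
        except Exception as e: print(th,e);continue
        out[cam,th]=r
        for q in r[:3]: print(cam,th,round(q["conf"],2),np.round(q["box"],1),np.round(onz(m,q["box"][:2],.02),3))
pickle.dump(out,open("o.pkl","wb"))
im=out["top"][120:230,190:380];cv2.imwrite("pics/tc.png",cv2.cvtColor(cv2.resize(im,None,fx=4,fy=4,interpolation=3),4))
im=out["scene"][200:320,200:350];cv2.imwrite("pics/sc.png",cv2.cvtColor(cv2.resize(im,None,fx=5,fy=5,interpolation=3),4))
print(bot.observe()["clock"])
E
```

```text
top lid 0.68 [351.7 256.6  27.2  23.9] [ 0.387 -0.151  0.02 ]
top stand 0.93 [398.1 316.2  87.2  93.9] [ 0.226 -0.272  0.02 ]
top stand 0.65 [264.  174.2  75.6  86.2] [0.612 0.083 0.02 ]
top canister 0.79 [406.4 322.6  60.4  58.5] [ 0.209 -0.294  0.02 ]
top canister 0.67 [256.8 168.9  55.9  58.9] [0.626 0.102 0.02 ]
top bail 0.83 [253.6 159.8  50.9  34.3] [0.651 0.11  0.02 ]
top bail 0.7 [406.6 319.8  52.   35.9] [ 0.217 -0.295  0.02 ]
top bail_bar 0.54 [254.1 162.1  54.5  36.5] [0.645 0.109 0.02 ]
top bail_bar 0.54 [408.2 322.5  57.4  35.3] [ 0.209 -0.299  0.02 ]
top mouth 0.7 [255.6 170.4  60.1  58.2] [0.622 0.105 0.02 ]
top mouth 0.38 [415.6 134.   30.5  24.8] [ 0.716 -0.33   0.02 ]
top tumbler 0.7 [407.9 222.1  35.2  23.1] [ 0.478 -0.303  0.02 ]
top bowl 0.79 [341.3 134.   47.2  52. ] [ 0.719 -0.128  0.02 ]
top mug 0.84 [200.4 190.2  47.8  35.1] [0.57  0.256 0.02 ]
scene lid 0.75 [243.8 233.3  28.5  18.5] [ 0.553 -0.077  0.02 ]
scene lid 0.61 [272.4 202.8  18.5  17.7] [ 0.387 -0.144  0.02 ]
scene stand 0.91 [287.1 158.7  55.   67. ] [ 0.18  -0.325  0.02 ]
scene stand 0.88 [260.  265.5  76.3  87.2] [0.594 0.071 0.02 ]
scene canister 0.93 [256.1 250.8  44.7  52.6] [0.567 0.013 0.02 ]
scene canister 0.89 [287.9 147.8  41.1  49.3] [ 0.129 -0.384  0.02 ]
scene bail 0.54 [284.3 129.1  39.6  16.6] [ 0.051 -0.508  0.02 ]
scene bail 0.53 [254.8 232.1  49.1  27.1] [ 0.521 -0.06   0.02 ]
scene bail_bar 0.5 [251.6 233.9  51.1  29.8] [ 0.535 -0.059  0.02 ]
scene mouth 0.95 [253.3 250.7  57.8  60.2] [0.574 0.007 0.02 ]
scene mouth 0.91 [287.1 147.1  40.1  46.7] [ 0.128 -0.39   0.02 ]
scene mouth 0.47 [225.1 186.8  19.1  32.7] [ 0.469 -0.325  0.02 ]
scene tumbler 0.74 [225.4 188.   21.9  34.2] [ 0.472 -0.318  0.02 ]
scene mug 0.87 [303.4 293.3  32.5  46.6] [0.558 0.234 0.02 ]
1.15
```

View pics/tc.png

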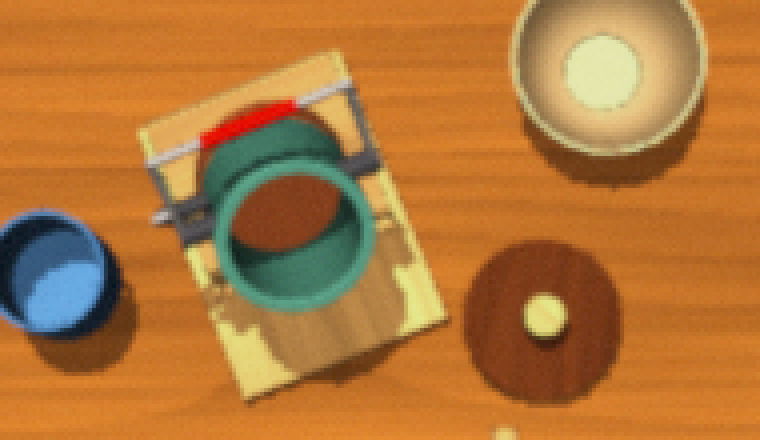

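View pics/sc.png

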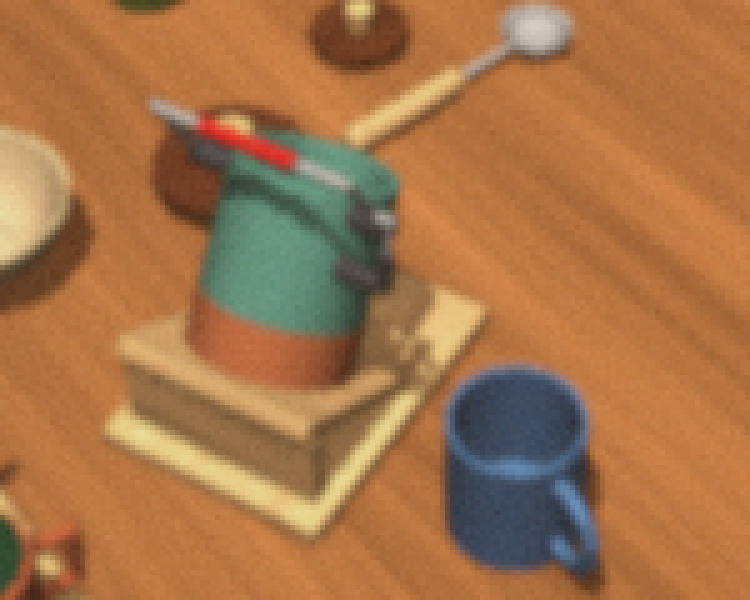

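```bash
cat > fit.py <<'E'
from workcell import bot
from h import *
from scipy.optimize import least_squares
mt,ms=bot.camera_model("top"),bot.camera_model("scene")
T=lambda x,y:[190+(x+.5)/4-.5,120+(y+.5)/4-.5]
S=lambda x,y:[200+(x+.5)/5-.5,200+(y+.5)/5-.5]
def frame(p):
    x,y,h,yaw=p[:4]; R=Rot.from_euler("z",yaw).as_matrix()@Rot.from_euler("y",-30,degrees=True).as_matrix()
    return R,np.array([x,y,h])
def bar(th,y=0): 
    a=np.pi/3-th; return np.array([.024+.074*np.sin(a),y,.108+.074*np.cos(a)])
th=np.linspace(0,2*np.pi,200)
ring=np.c_[.05*np.cos(th),.05*np.sin(th),.12+0*th]
def res(p):
    R,o=frame(p); W=lambda q:(np.atleast_2d(q)@R.T+o)
    r=[]
    e=proj(mt,W(ring)); r+=[e[:,0].min()-T(214,0)[0],e[:,0].max()-T(377,0)[0],e[:,1].min()-T(0,156)[1],e[:,1].max()-T(0,313)[1]]
    r+=list(proj(mt,W(bar(0,.03)))[0]-T(203,141)); r+=list(proj(mt,W(bar(0,-.03)))[0]-T(297,105))
    e1=proj(ms,W(bar(0,.03)))[0];e2=proj(ms,W(bar(0,-.03)))[0]
    r+=list(e1-S(298,160)); r+=list(e2-S(200,122))
    r+=[proj(ms,W(ring))[:,0].max()-S(400,0)[0]]
    return np.array(r)
if __name__=="__main__":
    s=least_squares(res,[.62,.09,.03,-.35],loss="soft_l1"); p=s.x; print(np.round(p,4),np.round(res(p),2))
    R,o=frame(p); print("mouth",R@[0,0,.12]+o,"axis",R[:,2],"bar0",R@bar(0)+o)
    # base-board corners at z=.015
    for c in[(140,130),(338,52),(447,320),(247,398)]: print("corner",np.round(onz(mt,T(*c),.015),4))
    # lid
    print("lid disc",onz(mt,T((463+621)/2,(239+404)/2),.02),"knob",onz(mt,T(545,316),.048))
    np.save("can.npy",p)
E
python3 fit.py
```

```text
[0.6374 0.0983 0.0558 0.3791] [ 0.17 -0.03  0.85 -0.03 -0.48  0.38 -0.12 -0.43 -0.98  0.04 -0.04 -0.07
 -0.06]
mouth [0.58162594 0.07608735 0.15968876] axis [-0.46449874 -0.18504303  0.8660254 ] bar0 [0.64088169 0.09969314 0.22538233]
corner [0.6743 0.19   0.015 ]
corner [0.726  0.0542 0.015 ]
corner [ 0.5417 -0.018   0.015 ]
corner [0.4903 0.1181 0.015 ]
lid disc [ 0.53954434 -0.08190193  0.02      ] knob [ 0.54093057 -0.08215244  0.048     ]
```

The fit puts the mouth at (0.582, 0.076, 0.160) and the yaw at about 0.376, and the board corners agree. The lid is at (0.540, -0.082). Next I look down the canister axis with the wrist camera before grasping.

```bash
cat > go.py <<'E'
# work out shift (cm) and turn (deg) to a tool pose: yaw, tilt(deg, forward lean about canister y)
from workcell import bot
from h import *
def Rt(yaw,tilt): return Rot.from_euler("z",yaw)*Rot.from_euler("y",-tilt,degrees=True)*Rot.from_euler("x",np.pi)
def cur():
    s=bot.observe(); return np.array(s["position"]),Rot.from_euler("xyz",s["tool_rot"]),s
def to(pos,yaw,tilt):
    p,R,s=cur(); print("t",round(s["clock"],2),"travel cm",np.round((np.array(pos)-p)*100,2),"rot",np.round((Rt(yaw,tilt)*R.inv()).as_rotvec(degrees=True),2),"F",np.round(s["force"],1),"w",round(s["grip_width"],4))
E
python3 - <<'E'
from go import *
to([.489,.039,.36],.376,30)
E
```

```text
t 1.15 travel cm [33.57 64.49  5.61] rot [  9.21 -28.57   7.18] F [-0.3 -0.1 -0.4] w 0.0856
```

```bash
python3 -m crank '{"travel":[[1,2,3],[3,5,6],[5,9.5,8],[7,14,8.5],[9,18,8.5],[11.5,22,8.5],[14,26,8.5],[16,30,8.5]],"rot":[[0,0,0],[0,0,0],[0,0,1],[0,0,2],[0,0,3],[0,0,4],[0,0,6],[0,0,7]]}'
```

```text
clock: 1.95
position: [0.3142, -0.3041, 0.3892]
tool_rot: [3.141, -0.0, 0.372]
force: [1.0, 0.1, -0.5]
grip_width: 0.0857
```

```bash
python3 - <<'E'
from go import *
to([.489,.039,.36],.376,30)
E
```

```text
t 1.95 travel cm [17.48 34.31 -2.92] rot [ 10.99 -27.89   0.25] F [ 1.   0.1 -0.5] w 0.0857
```

```bash
python3 -m crank '{"travel":[[2,4,0],[4,8.5,0],[6.5,13,0],[9,17,0],[11,21.5,-0.5],[13.5,26,-1],[15.5,30.5,-2],[17.5,34.3,-3]],"rot":[[1,-3,0],[3,-7,0],[4,-11,0],[6,-15,0],[7.5,-19,0],[9,-22.5,0],[10,-25,0],[11,-27.9,0.2]]}' && python3 -m crank '{"travel":[[0,0,0],[0,0,0],[0,0,0]],"rot":[[0,0,0],[0,0,0],[0,0,0]]}' && python3 - <<'E'
from go import *
import pickle
to([.489,.039,.36],.376,30)
m=bot.camera_model("wrist"); im=bot.grab_frame("wrist"); pickle.dump((m,im),open("w1.pkl","wb"))
cv2.imwrite("pics/w1.png",cv2.cvtColor(im,4))
E
```

```text
clock: 2.75
position: [0.4888, 0.0393, 0.3593]
tool_rot: [-3.139, -0.527, 0.373]
force: [2.6, -2.0, -0.4]
grip_width: 0.0856
clock: 3.05
position: [0.4882, 0.0362, 0.3591]
tool_rot: [-3.14, -0.523, 0.372]
force: [-0.2, 0.1, 0.3]
grip_width: 0.0852
t 3.05 travel cm [0.08 0.28 0.09] rot [-0.07 -0.06  0.17] F [-0.2  0.1  0.3] w 0.0852
```

View pics/w1.png

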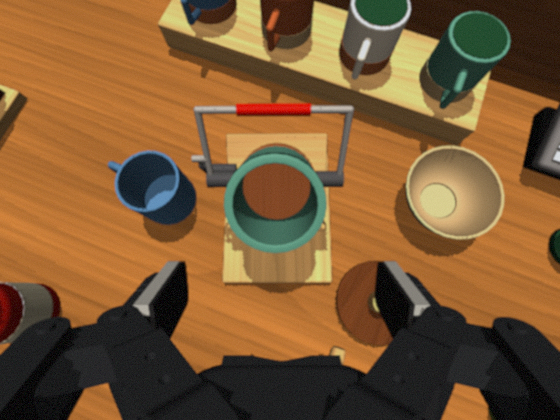

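Wrist view: the mouth is at about (275,199), the red sleeve runs from (237,108) to (311,109), and the lid is at lower right. I refine the fit with this picture.

```bash
python3 - <<'E'
from fit import *
import pickle
m,im=pickle.load(open("w1.pkl","rb"))
p=np.load("can.npy");R,o=frame(p)
hsv=cv2.cvtColor(im,cv2.COLOR_RGB2HSV)
red=((hsv[...,0]<4)|(hsv[...,0]>176))&(hsv[...,1]>215)&(hsv[...,2]>150); red[:90]=0; red[130:]=0; red[:,:220]=0;red[:,330:]=0
c=np.argwhere(red);print("red",c.min(0),c.max(0))
print("pred red",proj(m,bar(0,.03)@R.T+o),proj(m,bar(0,-.03)@R.T+o))
e=proj(m,ring@R.T+o);print("pred ring",e.min(0),e.max(0))
v=cv2.cvtColor(im,4)[90:270,180:370].copy();v=cv2.resize(v,None,fx=4,fy=4,interpolation=3)
cv2.imwrite("pics/w1r.png",v[:600])
for q in e: cv2.circle(v,tuple(int(k) for k in (q-[180,90]+.5)*4),1,(0,0,255),-1)
cv2.imwrite("pics/w1c.png",v[:600])
E
```

```text
red [104 237] [112 309]
pred red [[239.11740831 109.80294959]] [[313.16533442 109.31286708]]
pred ring [225.3958853  153.52985956] [329.40046923 253.8032725 ]
```

View pics/w1c.png

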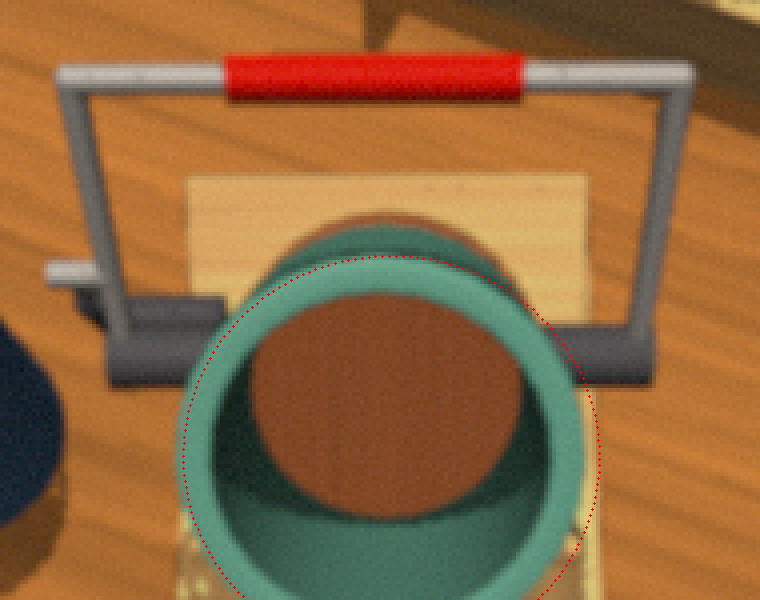

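View pics/w1r.png

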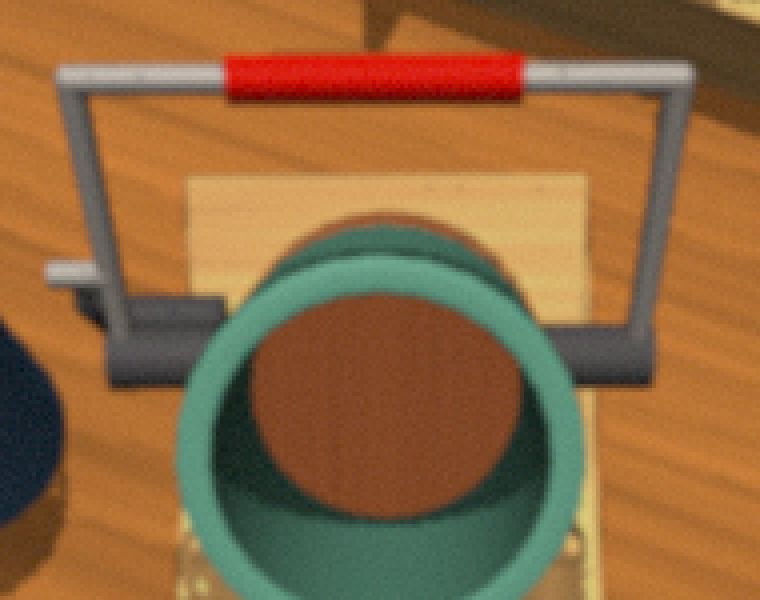

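```bash
cat > fit2.py <<'E'
from fit import *
import pickle
m,im=pickle.load(open("w1.pkl","rb"))
hsv=cv2.cvtColor(im,cv2.COLOR_RGB2HSV)
if __name__=="__main__":
    col=im[225:262,276].astype(int); print([tuple(c) for c in col[12:32]])
    row=im[200,215:235].astype(int); print([tuple(c) for c in row])
E
python3 fit2.py
python3 - <<'E'
import cv2
im=cv2.imread('pics/w1.png')[190:290,200:360];cv2.imwrite('pics/w1b.png',cv2.resize(im,None,fx=5,fy=5,interpolation=3))
E
```

```text
[(np.int64(74), np.int64(115), np.int64(96)), (np.int64(69), np.int64(111), np.int64(93)), (np.int64(67), np.int64(111), np.int64(92)), (np.int64(69), np.int64(111), np.int64(92)), (np.int64(72), np.int64(112), np.int64(94)), (np.int64(67), np.int64(108), np.int64(91)), (np.int64(73), np.int64(114), np.int64(97)), (np.int64(79), np.int64(123), np.int64(101)), (np.int64(93), np.int64(143), np.int64(122)), (np.int64(100), np.int64(159), np.int64(135)), (np.int64(102), np.int64(160), np.int64(134)), (np.int64(96), np.int64(153), np.int64(130)), (np.int64(91), np.int64(145), np.int64(121)), (np.int64(90), np.int64(148), np.int64(125)), (np.int64(91), np.int64(141), np.int64(117)), (np.int64(103), np.int64(129), np.int64(107)), (np.int64(126), np.int64(117), np.int64(86)), (np.int64(142), np.int64(110), np.int64(67)), (np.int64(147), np.int64(108), np.int64(64)), (np.int64(146), np.int64(110), np.int64(66))]
[(np.int64(175), np.int64(108), np.int64(46)), (np.int64(179), np.int64(112), np.int64(53)), (np.int64(179), np.int64(112), np.int64(52)), (np.int64(178), np.int64(111), np.int64(50)), (np.int64(182), np.int64(114), np.int64(52)), (np.int64(182), np.int64(113), np.int64(51)), (np.int64(185), np.int64(118), np.int64(54)), (np.int64(176), np.int64(112), np.int64(53)), (np.int64(154), np.int64(114), np.int64(70)), (np.int64(118), np.int64(130), np.int64(102)), (np.int64(97), np.int64(145), np.int64(123)), (np.int64(85), np.int64(147), np.int64(123)), (np.int64(91), np.int64(148), np.int64(123)), (np.int64(93), np.int64(150), np.int64(128)), (np.int64(94), np.int64(149), np.int64(126)), (np.int64(90), np.int64(145), np.int64(122)), (np.int64(88), np.int64(139), np.int64(116)), (np.int64(67), np.int64(111), np.int64(93)), (np.int64(40), np.int64(70), np.int64(56)), (np.int64(23), np.int64(40), np.int64(33))]
```

View pics/w1b.png

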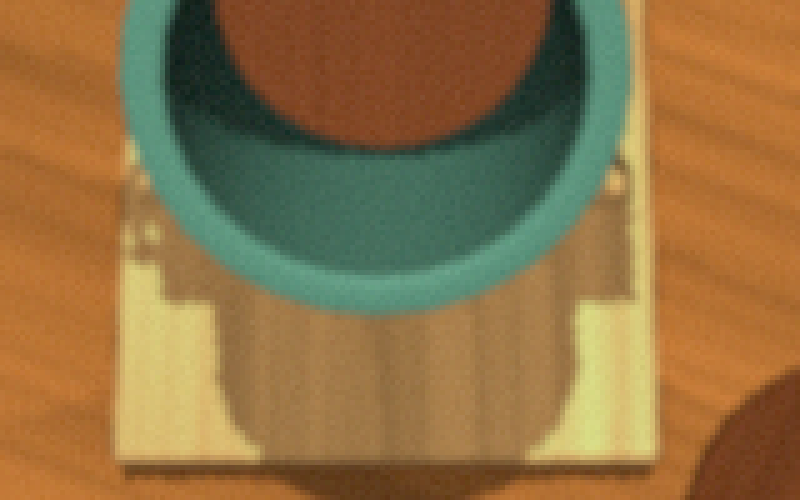

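```bash
python3 - <<'E'
from fit2 import *
p0=np.load("can.npy")
def resw(p):
    R,o=frame(p); W=lambda q:np.atleast_2d(q)@R.T+o
    e=proj(m,W(ring)); r=[e[:,0].min()-223.8,e[:,0].max()-326,e[:,1].min()-153,e[:,1].max()-252.4]
    r+=list(proj(m,W(bar(0,.03)))[0]-[236.5,108.6])+list(proj(m,W(bar(0,-.03)))[0]-[310.8,108.8])
    return np.array(r)
for nm,f in(("wrist",resw),("both",lambda p:np.r_[resw(p),res(p)])):
    s=least_squares(f,p0);p=s.x;R,o=frame(p)
    print(nm,np.round(p,4),np.round(f(p),1),"mouth",np.round(R@[0,0,.12]+o,4))
    np.save("can_%s.npy"%nm,p)
for c in[(222.9,281.9),(331.1,281.7)]: print(np.round(onz(m,c,.015),4))
# board in wrist: lid
for z,c in((.02,(374,303)),(.048,(379,305))): print(onz(m,c,z))
E
```

```text
wrist [0.6381 0.1008 0.0541 0.3715] [-0.6  0.5 -0.4 -0.   0.5  0.3 -0.4  0.1] mouth [0.5822 0.079  0.158 ]
both [0.6375 0.1002 0.0556 0.3734] [-0.5  1.2 -0.2  0.6  0.6  0.2  0.2 -0.1 -0.7 -0.9  0.9 -0.  -1.3  0.3
 -0.9 -0.4 -0.6  0.5  0.3  0.3  0.4] mouth [0.5816 0.0783 0.1595]
[0.4899 0.1212 0.015 ]
[ 0.5434 -0.0152  0.015 ]
[ 0.53765836 -0.07636458  0.02      ]
[ 0.53599556 -0.07502467  0.048     ]
```

```bash
python3 - <<'E'
from go import *
to([.538,-.079,.24],.372,0)
E
```

```text
t 3.1 travel cm [  4.98 -11.5  -11.92] rot [-10.97  27.9   -0.  ] F [ 0.6 -0.7 -0.1] w 0.0854
```

```bash
python3 -m crank '{"travel":[[1,-3,0],[2.5,-6,-1],[4,-9,-3],[5,-11.5,-6],[5,-11.5,-10],[5,-11.5,-11.9],[5,-11.5,-11.9],[5,-11.5,-11.9]],"rot":[[-2,5,0],[-5,12,0],[-7.5,19,0],[-10,25,0],[-11,27.9,0],[-11,27.9,0],[-11,27.9,0],[-11,27.9,0]]}' 0.3 60 && python3 - <<'E'
from go import *
import pickle
to([.538,-.079,.24],.372,0)
m=bot.camera_model("wrist"); im=bot.grab_frame("wrist"); pickle.dump((m,im),open("w2.pkl","wb"))
cv2.imwrite("pics/w2.png",cv2.cvtColor(im,4))
r=bot.silhouettes("wrist","lid")
for q in r: print(q["conf"],q["box"],onz(m,q["box"][:2],.02))
to([.538,-.079,.24],.372,0)
E
```

```text
clock: 3.9
position: [0.5383, -0.0787, 0.2408]
tool_rot: [-3.141, -0.0, 0.372]
force: [0.1, -1.4, -0.0]
grip_width: 0.0554
t 3.9 travel cm [-0.03 -0.03 -0.08] rot [-0.05  0.01 -0.  ] F [ 0.1 -1.4 -0. ] w 0.0554
0.89 [287.3, 330.2, 65.4, 56.5] [ 0.40137575 -0.13960977  0.02      ]
0.59 [284.4, 188.2, 111.9, 111.9] [ 0.54547764 -0.07970534  0.02      ]
t 4.0 travel cm [-0.07 -0.05 -0.16] rot [-0.03  0.12 -0.02] F [-0.   0.5  0.3] w 0.0553
```

View pics/w2.png

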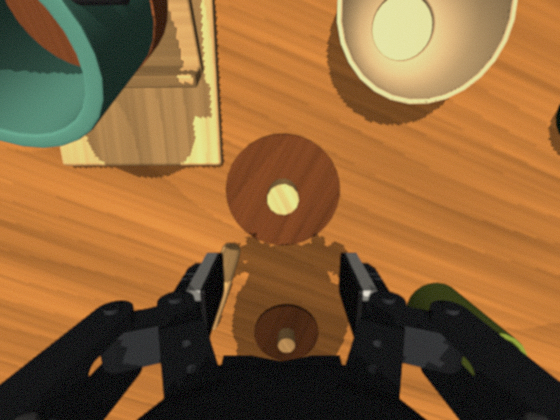

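The lid disc is centred at about (283,189) and its knob top at (283,199). The look-alike is at (287,330), half under the gripper.

```bash
python3 - <<'E'
from go import *
import pickle
m,im=pickle.load(open("w2.pkl","rb"))
h=cv2.cvtColor(im,cv2.COLOR_RGB2HSV).astype(int)
g=im.astype(int)
kn=(g[...,1]>150)&(g[...,0]>180)&(g[...,2]>80); kn=kn&(np.hypot(*(np.mgrid[:420,:560]-np.array([199,283])[:,None,None]))<25)
c=np.argwhere(kn)[:,::-1]; print("knob",c.mean(0),np.ptp(c,0)+1, onz(m,c.mean(0),.048))
q=[q for q in bot.silhouettes("wrist","lid") if q["box"][2]>90]
if q:
    c,_=cv2.findContours(q[0]["pixels"].astype('u1'),0,2);c=max(c,key=len);e=cv2.fitEllipse(c);print(e,onz(m,e[0],.02))
# edge by eye
for y in (132.5,245):pass
print("eye",onz(m,(283,188.7),.02))
E
```

```text
knob [282.55748663 198.97326203] [32 31] [ 0.5417459  -0.07916742  0.048     ]
((282.59600830078125, 189.05142211914062), (111.46586608886719, 113.03053283691406), 95.6897201538086) [ 0.54410403 -0.07842586  0.02      ]
eye [ 0.54455539 -0.07865643  0.02      ]
```

```bash
python3 -m crank '{"travel":[[0.3,0,-4],[0.4,0,-8],[0.4,0,-11.5],[0.4,0,-14],[0.4,0,-14],[0.4,0,-14]],"rot":[[0,0,0],[0,0,0],[0,0,0],[0,0,0],[0,0,0],[0,0,0]]}' && python3 -m crank '{"travel":[[0,0,0],[0,0,0],[0,0,0],[0,0,0],[0,0,0],[0,0,0]],"rot":[[0,0,0],[0,0,0],[0,0,0],[0,0,0],[0,0,0],[0,0,0]]}' -1 60
python3 - <<'E'
from go import *
s=bot.observe();print(s["force"],s["moment"],s["grip_width"],s["position"])
im=bot.grab_frame("wrist");cv2.imwrite("pics/w3.png",cv2.cvtColor(im,4))
E
```

```text
clock: 4.65
position: [0.5428, -0.078, 0.1012]
tool_rot: [-3.141, -0.001, 0.373]
force: [-0.2, 0.2, 0.9]
grip_width: 0.0558
clock: 5.25
position: [0.543, -0.078, 0.1018]
tool_rot: [3.141, -0.002, 0.373]
force: [-4.1, 0.5, 17.9]
grip_width: 0.0261
[-4.13920883  0.47593941 17.94348993] [0.19248564 0.92281348 0.02757346] 0.02612142868859993 [ 0.5430393  -0.07803637  0.10179907]
```

View pics/w3.png

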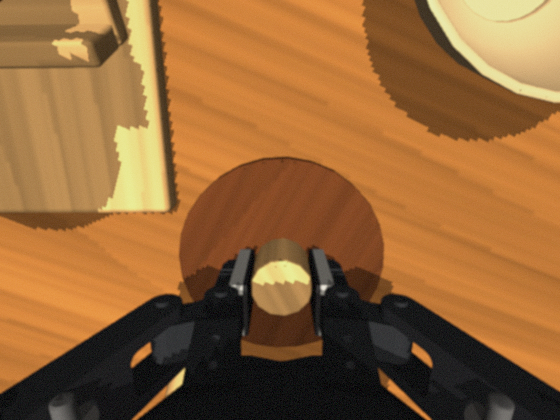

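Gripped. The tips press lightly on the disc (18 N). I lift.

```bash
python3 -m crank '{"travel":[[0,0,1],[0,0,4],[0,0,8],[0,0,12],[0,0,16],[0,0,18],[0,0,18],[0,0,18]],"rot":[[0,0,0],[0,0,0],[0,0,0],[0,0,0],[0,0,0],[0,0,0],[0,0,0],[0,0,0]]}'
python3 - <<'E'
from go import *
s=bot.observe();print(s["force"],s["moment"],s["grip_width"],s["position"])
import pickle
m=bot.camera_model("wrist");im=bot.grab_frame("wrist");cv2.imwrite("pics/w4.png",cv2.cvtColor(im,4)); pickle.dump((m,im,s),open("w4.pkl","wb"))
E
```

```text
clock: 6.1
position: [0.542, -0.0781, 0.2802]
tool_rot: [-3.141, -0.0, 0.373]
force: [-0.0, -0.7, -2.9]
grip_width: 0.026
[-0.04335233 -0.65534888 -2.94818675] [-0.0052113  -0.01274478  0.02945782] 0.026033756817599073 [ 0.54197115 -0.07805214  0.28020289]
```

View pics/w4.png

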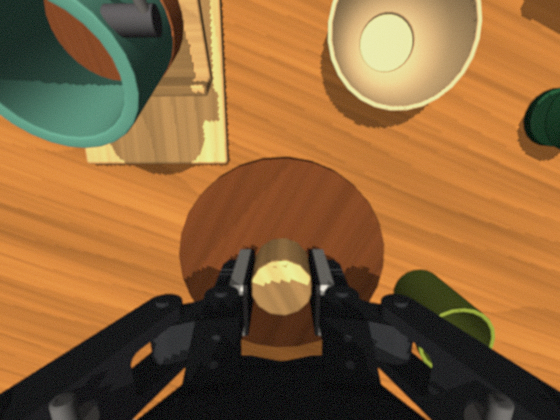

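```bash
python3 - <<'E'
from go import *
import pickle
from scipy.optimize import least_squares
m,im,s=pickle.load(open("w4.pkl","rb"))
P=np.array(s["position"]);R=Rot.from_euler("xyz",s["tool_rot"]).as_matrix()
th=np.linspace(0,2*np.pi,400)
def W(q):return q@R.T+P
def f(p):
    # lid z axis = -tool z ; p = disc-top centre in tool frame
    d=np.c_[.054*np.cos(th),.054*np.sin(th),0*th]+p
    k=np.c_[.014*np.cos(th),.014*np.sin(th),0*th-.028]+p
    e=proj(m,W(d));g=proj(m,W(k))
    return np.array([e[:,0].min()-179.5,e[:,0].max()-384.5,e[:,1].min()-157,g[:,0].min()-250.5,g[:,0].max()-313,g[:,1].max()-316])
r=least_squares(f,[0,0,.08]);print(np.round(r.x,4),np.round(f(r.x),1))
r=least_squares(lambda p:f(np.r_[p,.082]),[0,0]);print(np.round(r.x,4),np.round(f(np.r_[r.x,.082]),1))
v=cv2.cvtColor(im,4)[140:330,160:400];cv2.imwrite("pics/w4c.png",cv2.resize(v,None,fx=3,fy=3,interpolation=3))
E
```

```text
[-0.0024  0.0008  0.0826] [-0.6  0.   0.5 -0.2  0.6 -0.5]
[-0.0022  0.0008] [-0.9  0.4  0.3 -0.3  0.8 -0.1]
```

View pics/w4c.png

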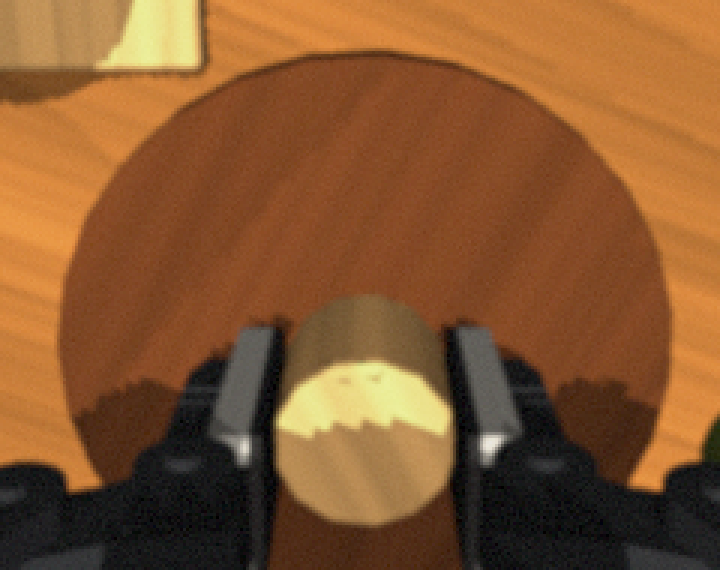

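```bash
cat > tgt.py <<'E'
from go import *
import sys
from fit import frame
p=np.load("can_wrist.npy");Rc,o=frame(p);M=Rc@[0,0,.12]+o;A=Rc[:,2]
YAW=p[3]; Rtool=Rt(YAW,30).as_matrix()
off=Rtool@np.array([-.0023,.0008,.0825])
def tcp(gap): return M+A*(.008+gap)-off
if __name__=="__main__":
    t=tcp(float(sys.argv[1])); print(np.round(t,4)); to(t,YAW,30)
E
python3 tgt.py .05
```

```text
[0.5183 0.055  0.2809]
t 6.15 travel cm [-2.34 13.3   0.15] rot [ 10.87 -28.01  -0.11] F [ 0.7 -0.4 -2.8] w 0.0261
```

```bash
python3 -m crank '{"travel":[[-1,0.5,4],[-1.5,3,5.5],[-2.3,6,6],[-2.3,9.5,6],[-2.3,12.5,5],[-2.3,13.3,2.5],[-2.3,13.3,0.2],[-2.3,13.3,0.2]],"rot":[[1,-3,0],[3,-8,0],[5.5,-14,0],[7.5,-20,0],[9.5,-25,0],[10.9,-28,0],[10.9,-28,-0.1],[10.9,-28,-0.1]]}' && python3 -m crank '{"travel":[[0,0,0],[0,0,0],[0,0,0]],"rot":[[0,0,0],[0,0,0],[0,0,0]]}' && python3 tgt.py .05
python3 - <<'E'
from go import *
s=bot.observe()
import pickle
d={"s":s}
for n in("wrist","top","scene"):
    d[n]=(bot.camera_model(n),bot.grab_frame(n))
    cv2.imwrite(f"pics/{n}5.png",cv2.cvtColor(d[n][1],4))
pickle.dump(d,open("w5.pkl","wb"))
a=cv2.resize(cv2.imread("pics/scene5.png")[190:310,190:330],None,fx=4,fy=4,interpolation=3);cv2.imwrite("pics/s5c.png",a)
a=cv2.resize(cv2.imread("pics/top5.png")[120:260,190:340],None,fx=4,fy=4,interpolation=3);cv2.imwrite("pics/t5c.png",a)
E
```

```text
clock: 6.95
position: [0.5174, 0.0552, 0.2784]
tool_rot: [-3.139, -0.518, 0.372]
force: [-1.3, 0.5, -2.8]
grip_width: 0.0259
clock: 7.25
position: [0.5197, 0.0549, 0.2828]
tool_rot: [3.141, -0.525, 0.371]
force: [0.4, 0.1, -3.0]
grip_width: 0.0258
[0.5183 0.055  0.2809]
t 7.25 travel cm [-0.14  0.01 -0.19] rot [-0.03  0.1   0.02] F [ 0.4  0.1 -3. ] w 0.0258
```

View pics/wrist5.png

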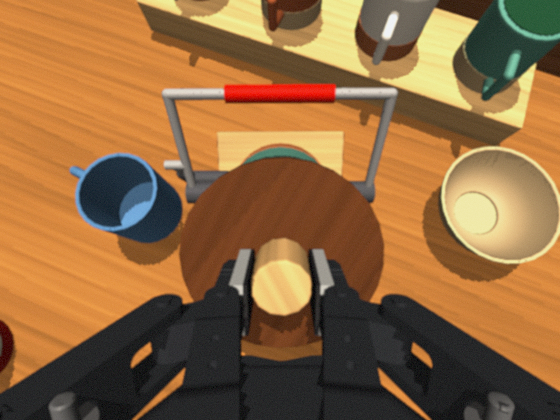

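View pics/s5c.png

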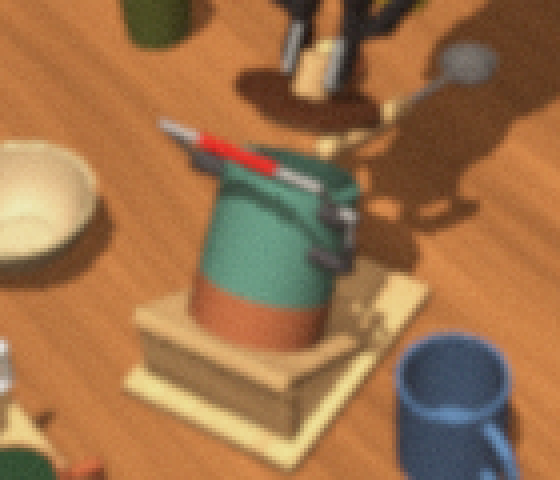

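View pics/t5c.png

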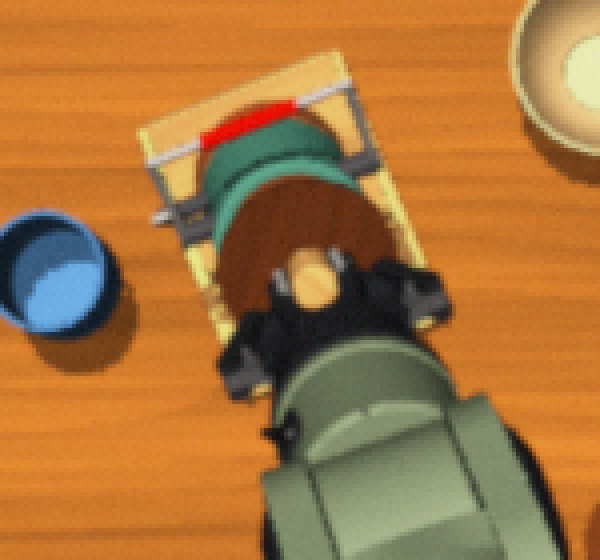

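```bash
python3 - <<'E'
from fit import *
import pickle
d=pickle.load(open("w5.pkl","rb"));m,im=d["wrist"]
h=cv2.cvtColor(im,cv2.COLOR_RGB2HSV)
red=((h[...,0]<4)|(h[...,0]>176))&(h[...,1]>210)&(h[...,2]>130);red[:75]=0;red[112:]=0;red[:,:200]=0;red[:,360:]=0
c=np.argwhere(red);print(c.min(0),c.max(0),c.mean(0))
for n in("wrist","both"):
    R,o=frame(np.load(f"can_{n}.npy"))
    print(n,proj(m,bar(0,.03)@R.T+o),proj(m,bar(0,-.03)@R.T+o))
E
```

```text
[ 84 225] [ 99 335] [ 92.15287429 280.42577385]
wrist [[226.27865648  92.8713475 ]] [[334.06915097  92.83196448]]
both [[226.36360654  92.61607752]] [[335.15976597  92.395543  ]]
```

```bash
python3 tgt.py .014; python3 tgt.py .05
```

```text
[0.5351 0.0615 0.2497]
t 7.4 travel cm [ 1.56  0.67 -3.27] rot [-0.03  0.08  0.02] F [-0.1  0.9 -1.8] w 0.0259
[0.5183 0.055  0.2809]
t 7.4 travel cm [-0.11  0.02 -0.15] rot [-0.03  0.08  0.02] F [-0.1  0.9 -1.8] w 0.0259
```

```bash
python3 -m crank '{"travel":[[0.6,0.2,-1],[1.2,0.5,-2.4],[1.56,0.67,-3.27],[1.56,0.67,-3.27],[1.56,0.67,-3.27],[1.56,0.67,-3.27]],"rot":[[0,0.1,0],[0,0.1,0],[0,0.1,0],[0,0.1,0],[0,0.1,0],[0,0.1,0]]}'; python3 tgt.py .014;python3 tgt.py .0
```

```text
clock: 8.0
position: [0.5349, 0.0615, 0.2494]
tool_rot: [-3.141, -0.523, 0.371]
force: [-0.2, -0.9, -2.4]
grip_width: 0.0258
[0.5351 0.0615 0.2497]
t 8.0 travel cm [0.02 0.   0.03] rot [-0.03 -0.07  0.02] F [-0.2 -0.9 -2.4] w 0.0258
[0.5416 0.0641 0.2376]
t 8.0 travel cm [ 0.67  0.26 -1.18] rot [-0.03 -0.07  0.02] F [-0.2 -0.9 -2.4] w 0.0258
```

Next I insert in small steps and watch the force.

```bash
python3 -m crank '{"travel":[[0.1,0.04,-0.2],[0.2,0.08,-0.4],[0.33,0.13,-0.6],[0.33,0.13,-0.6],[0.33,0.13,-0.6]],"rot":[[0,0,0],[0,0,0],[0,0,0],[0,0,0],[0,0,0]]}'; python3 tgt.py 0
```

```text
clock: 8.5
position: [0.5381, 0.0631, 0.2436]
tool_rot: [-3.141, -0.523, 0.371]
force: [0.3, 0.4, -3.0]
grip_width: 0.0259
[0.5416 0.0641 0.2376]
t 8.5 travel cm [ 0.35  0.1  -0.6 ] rot [-0.01 -0.04 -0.01] F [ 0.3  0.4 -3. ] w 0.0259
```

```bash
python3 -m crank '{"travel":[[0.1,0.04,-0.2],[0.2,0.08,-0.37],[0.25,0.1,-0.46],[0.25,0.1,-0.46],[0.25,0.1,-0.46]],"rot":[[0,0,0],[0,0,0],[0,0,0],[0,0,0],[0,0,0]]}'; python3 tgt.py 0
```

```text
clock: 9.0
position: [0.5406, 0.0641, 0.2386]
tool_rot: [-3.141, -0.523, 0.371]
force: [0.5, 0.6, -2.6]
grip_width: 0.0263
[0.5416 0.0641 0.2376]
t 9.0 travel cm [ 0.1 -0.  -0.1] rot [-0.03 -0.07 -0.02] F [ 0.5  0.6 -2.6] w 0.0263
```

```bash
for i in 1 2; do python3 -m crank '{"travel":[[0.05,0.02,-0.09],[0.09,0.035,-0.17],[0.09,0.035,-0.17]],"rot":[[0,0,0],[0,0,0],[0,0,0]]}';done; python3 tgt.py 0
```

```text
clock: 9.3
position: [0.5411, 0.0642, 0.2377]
tool_rot: [3.141, -0.523, 0.372]
force: [-27.2, -7.6, 32.8]
grip_width: 0.026
clock: 9.6
position: [0.5419, 0.0645, 0.2367]
tool_rot: [3.14, -0.524, 0.373]
force: [-40.7, -12.8, 53.8]
grip_width: 0.0256
[0.5416 0.0641 0.2376]
t 9.6 travel cm [-0.03 -0.04  0.09] rot [ 0.07  0.07 -0.01] F [-40.7 -12.8  53.8] w 0.0256
```

Contact came at the expected seated depth, with the force along the axis. I relax the push and release.

```bash
python3 -m crank '{"travel":[[-0.05,-0.02,0.1],[-0.09,-0.035,0.17],[-0.09,-0.035,0.17]],"rot":[[0,0,0],[0,0,0],[0,0,0]]}';python3 -m crank '{"travel":[[0,0,0],[0,0,0],[0,0,0],[0,0,0]],"rot":[[0,0,0],[0,0,0],[0,0,0],[0,0,0]]}' 0.3; python3 - <<'E'
from go import *
s=bot.observe();print(s["force"])
im=bot.grab_frame("wrist");cv2.imwrite("pics/w6.png",cv2.cvtColor(im,4))
E
```

```text
clock: 9.9
position: [0.5417, 0.0644, 0.2371]
tool_rot: [-3.141, -0.523, 0.371]
force: [-0.7, -0.3, 0.6]
grip_width: 0.0254
clock: 10.3
position: [0.5416, 0.0645, 0.2368]
tool_rot: [-3.141, -0.523, 0.371]
force: [0.1, 0.2, -0.0]
grip_width: 0.0555
[ 0.14467164  0.22219094 -0.04711708]
```

View pics/w6.png

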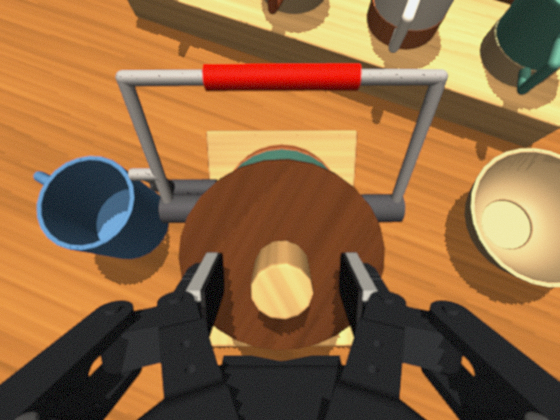

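The lid sits in the mouth and the fingers are clear of the knob. I retreat along the axis and check.

```bash
python3 -m crank '{"travel":[[-0.5,-0.2,0.9],[-1.4,-0.5,2.6],[-2.8,-1.1,5.2],[-4.7,-1.8,8.7],[-5.6,-2.2,10.4],[-5.6,-2.2,10.4],[-5.6,-2.2,10.4]],"rot":[[0,0,0],[0,0,0],[0,0,0],[0,0,0],[0,0,0],[0,0,0],[0,0,0]]}'; python3 - <<'E'
from go import *
import pickle
d={}
for n in("wrist","scene"):
    d[n]=(bot.camera_model(n),bot.grab_frame(n))
    cv2.imwrite(f"pics/{n}7.png",cv2.cvtColor(d[n][1],4))
pickle.dump(d,open("w7.pkl","wb"))
a=cv2.resize(cv2.imread("pics/scene7.png")[190:310,190:330],None,fx=4,fy=4,interpolation=3);cv2.imwrite("pics/s7c.png",a)
E
```

```text
clock: 11.05
position: [0.4855, 0.0414, 0.342]
tool_rot: [3.141, -0.524, 0.37]
force: [-0.0, -0.9, 0.3]
grip_width: 0.0552
```

View pics/wrist7.png

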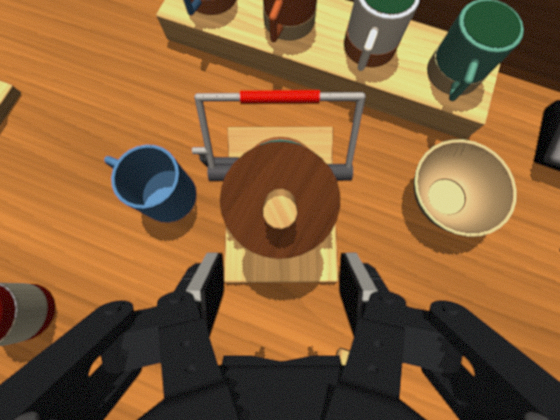

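View pics/s7c.png

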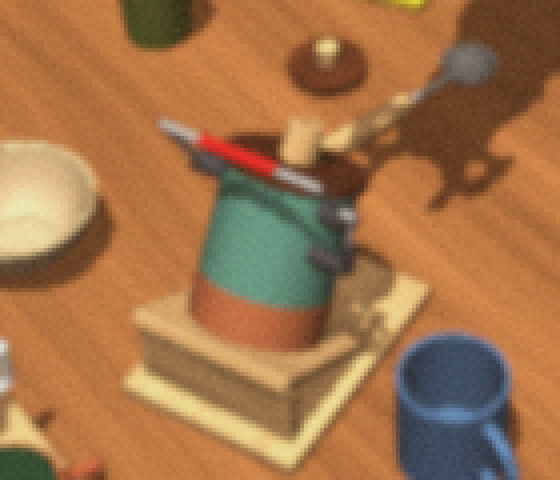

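The lid is fully seated and the bail still open. Next I plan the bail swing: shut fingers behind the bar, pushing towards the robot.

```bash
cat > push.py <<'E'
from go import *
from fit import frame,bar
p=np.load("can_wrist.npy");Rc,o=frame(p);yaw=p[3]
def tcp(th,tau,clear=0,ext=.061):
    b=Rc@bar(th)+o; R=Rt(yaw,tau).as_matrix()
    return b-R[:,2]*ext+R[:,0]*(.016+clear)
if __name__=="__main__":
    P,R,s=cur(); print(s["clock"],np.round(P,4))
    st=tcp(0,0,.012); print("start",np.round(st,4)); to(st,yaw,0)
    R0=Rt(yaw,0)
    for th in np.arange(0,1.41,.2): 
        tau=30*min(th/1.2,1); t=tcp(th,tau)
        print(round(th,2),round(tau,1),np.round((t-st)*100,2),np.round((Rt(yaw,tau)*R0.inv()).as_rotvec(degrees=True),1))
E
python3 push.py
```

```text
11.15 [0.4858 0.0417 0.3407]
start [0.6677 0.1123 0.2847]
t 11.15 travel cm [18.19  7.07 -5.6 ] rot [-10.89  27.92   0.09] F [-0.1 -0.6 -0.7] w 0.0555
0.0 0.0 [-1.12 -0.44  0.  ] [0. 0. 0.]
0.2 5.0 [-2.87 -1.12  0.72] [ 1.8 -4.7 -0. ]
0.4 10.0 [-4.73 -1.84  1.12] [ 3.6 -9.3  0. ]
0.6 15.0 [-6.61 -2.58  1.18] [  5.4 -14.    0. ]
0.8 20.0 [-8.48 -3.3   0.89] [  7.3 -18.6   0. ]
1.0 25.0 [-10.27  -4.     0.27] [  9.1 -23.3  -0. ]
1.2 30 [-11.92  -4.65  -0.66] [ 10.9 -28.   -0. ]
1.4 30 [-12.91  -5.03  -1.69] [ 10.9 -28.   -0. ]
```

```bash
python3 -m crank '{"travel":[[0.5,0.2,3],[3,1.2,5],[7,2.7,5],[11,4.3,5],[15,5.8,5],[18.2,7.1,4],[18.2,7.1,2],[18.2,7.1,0]],"rot":[[-2,5,0],[-4,11,0],[-6.5,17,0],[-9,23,0],[-10.9,27.9,0.1],[-10.9,27.9,0.1],[-10.9,27.9,0.1],[-10.9,27.9,0.1]]}' -1 && python3 -m crank '{"travel":[[0,0,0],[0,0,0]],"rot":[[0,0,0],[0,0,0]]}' && python3 push.py && python3 - <<'E'
from go import *
for n in("wrist","scene"): cv2.imwrite(f"pics/{n}8.png",cv2.cvtColor(bot.grab_frame(n),4))
a=cv2.resize(cv2.imread("pics/scene8.png")[140:310,190:390],None,fx=3,fy=3,interpolation=3);cv2.imwrite("pics/s8c.png",a)
E
```

```text
clock: 11.95
position: [0.6693, 0.1174, 0.3366]
tool_rot: [-3.141, 0.002, 0.376]
force: [-0.6, -0.7, -0.4]
grip_width: 0.0001
clock: 12.15
position: [0.6675, 0.1142, 0.3404]
tool_rot: [3.141, 0.001, 0.374]
force: [-0.1, 0.0, 0.8]
grip_width: 0.0001
12.15 [0.6675 0.1142 0.3404]
start [0.6677 0.1123 0.2847]
t 12.15 travel cm [ 0.03 -0.19 -5.57] rot [ 0.03 -0.05 -0.14] F [-0.1  0.   0.8] w 0.0001
0.0 0.0 [-1.12 -0.44  0.  ] [0. 0. 0.]
0.2 5.0 [-2.87 -1.12  0.72] [ 1.8 -4.7 -0. ]
0.4 10.0 [-4.73 -1.84  1.12] [ 3.6 -9.3  0. ]
0.6 15.0 [-6.61 -2.58  1.18] [  5.4 -14.    0. ]
0.8 20.0 [-8.48 -3.3   0.89] [  7.3 -18.6   0. ]
1.0 25.0 [-10.27  -4.     0.27] [  9.1 -23.3  -0. ]
1.2 30 [-11.92  -4.65  -0.66] [ 10.9 -28.   -0. ]
1.4 30 [-12.91  -5.03  -1.69] [ 10.9 -28.   -0. ]
```

View pics/s8c.png

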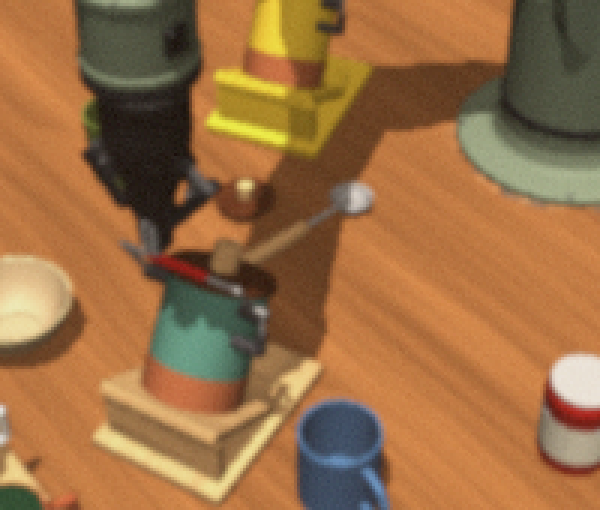

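View pics/wrist8.png

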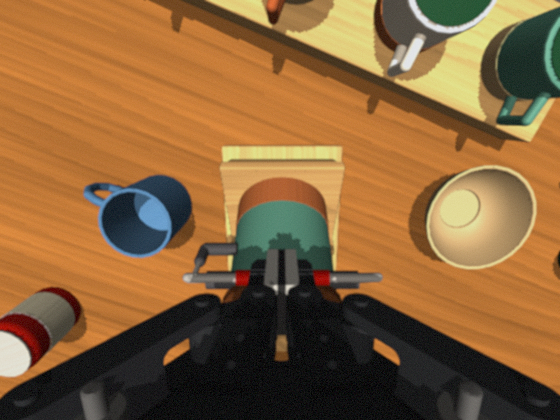

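```bash
python3 - <<'E'
from push import *
m=bot.camera_model("wrist");P,R,s=cur()
print(proj(m,R.apply([[.011,0,.073],[-.011,0,.073],[.011,0,.054]])+P))
print("bar",proj(m,Rc@bar(0,.03)+o),proj(m,Rc@bar(0,-.03)+o))
im=cv2.imread("pics/wrist8.png")[220:320,200:360];cv2.imwrite("pics/w8c.png",cv2.resize(im,None,fx=5,fy=5,interpolation=3))
E
```

```text
[[280.08072942 243.94195077]
 [280.16414924 284.40148345]
 [279.98474341 260.95218503]]
bar [[236.44329607 273.45795261]] [[327.66016839 273.43041909]]
```

View pics/w8c.png

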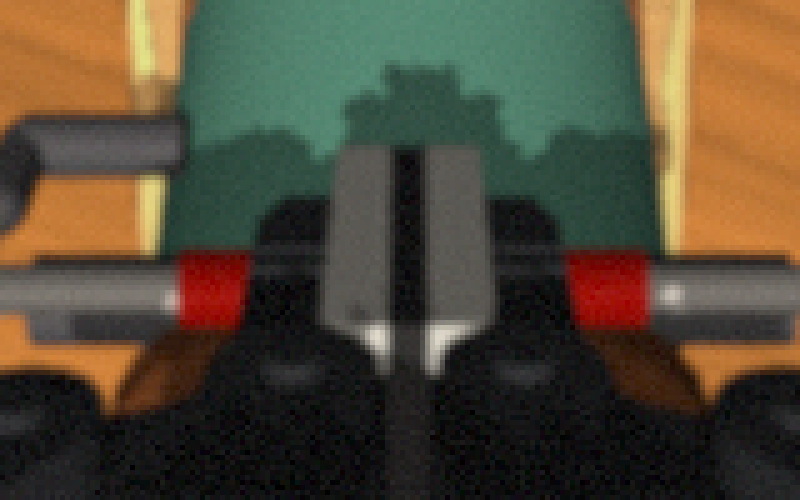

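```bash
python3 -m crank '{"travel":[[0.1,-0.15,-1.5],[0.1,-0.2,-3],[0.1,-0.2,-4.5],[0.1,-0.2,-5.5],[0.1,-0.2,-5.5],[0.1,-0.2,-5.5]],"rot":[[0,0,0],[0,0,0],[0,0,0],[0,0,0],[0,0,0],[0,0,0]]}' && python3 push.py|head -3; python3 - <<'E'
from go import *
for n in("wrist","scene"): cv2.imwrite(f"pics/{n}9.png",cv2.cvtColor(bot.grab_frame(n),4))
a=cv2.resize(cv2.imread("pics/scene9.png")[170:310,190:330],None,fx=4,fy=4,interpolation=3);cv2.imwrite("pics/s9c.png",a)
E
```

```text
clock: 12.85
position: [0.6686, 0.1115, 0.2859]
tool_rot: [-3.14, 0.0, 0.373]
force: [0.2, -0.6, -0.5]
grip_width: -0.0003
12.85 [0.6686 0.1115 0.2859]
start [0.6677 0.1123 0.2847]
t 12.85 travel cm [-0.09  0.08 -0.12] rot [-0.06 -0.03 -0.09] F [ 0.2 -0.6 -0.5] w -0.0003
```

View pics/s9c.png

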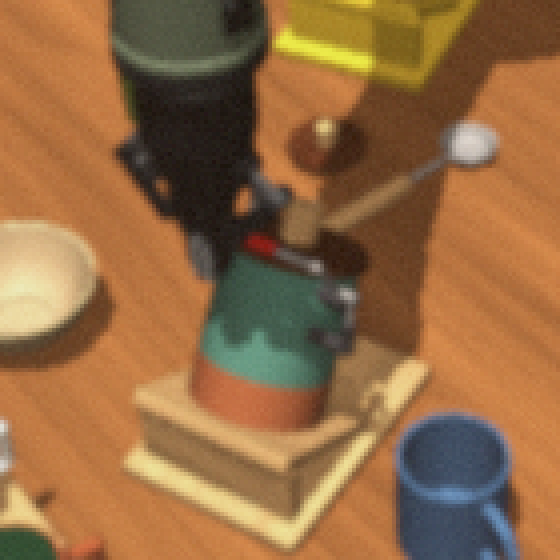

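View pics/wrist9.png

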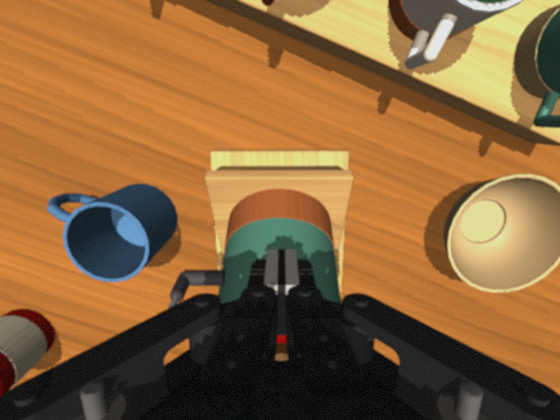

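The shut fingers hang behind the bar, clear of the canister. I push through the first half of the swing and check the forces.

```bash
python3 -m crank '{"travel":[[-1.2,-0.4,0],[-2.1,-0.75,0.25],[-3,-1.05,0.6],[-3.9,-1.4,0.85],[-4.8,-1.8,1],[-5.8,-2.15,1.1],[-6.7,-2.5,1.1]],"rot":[[0,0,0],[0.9,-2.4,0],[1.8,-4.7,0],[2.7,-7,0],[3.6,-9.3,0],[4.5,-11.6,0],[5.4,-14,0]]}'; python3 - <<'E'
from go import *
for n in("wrist","scene"): cv2.imwrite(f"pics/{n}10.png",cv2.cvtColor(bot.grab_frame(n),4))
a=cv2.resize(cv2.imread("pics/scene10.png")[170:310,190:330],None,fx=4,fy=4,interpolation=3);cv2.imwrite("pics/s10c.png",a)
s=bot.observe();print(s["force"],s["position"])
E
```

```text
clock: 13.65
position: [0.6022, 0.087, 0.2988]
tool_rot: [3.141, -0.268, 0.374]
force: [5.2, 1.3, 6.1]
grip_width: -0.0001
[1.80369351 2.11173433 1.62325094] [0.60115146 0.08614967 0.2981738 ]
```

View pics/s10c.png

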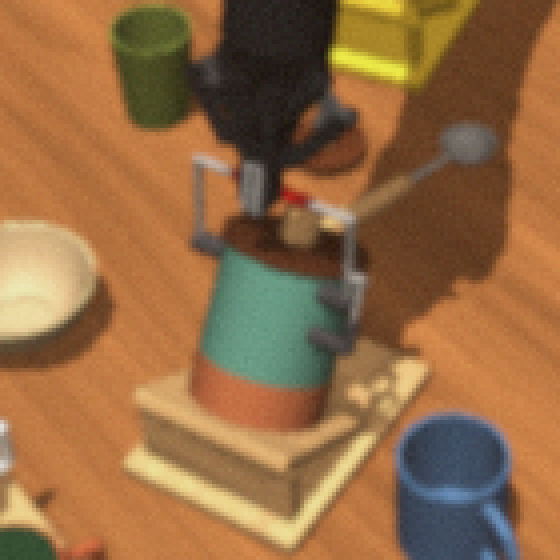

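```bash
python3 -m crank '{"travel":[[-0.9,-0.35,-0.1],[-1.9,-0.7,-0.2],[-2.8,-1.1,-0.4],[-3.7,-1.4,-0.7],[-4.5,-1.75,-1.1],[-5.3,-2.05,-1.6],[-5.8,-2.3,-2.1],[-6.3,-2.45,-2.6]],"rot":[[0.9,-2.4,0],[1.8,-4.7,0],[2.7,-7,0],[3.6,-9.3,0],[4.5,-11.6,0],[5.5,-14,0],[5.5,-14,0],[5.5,-14,0]]}'; python3 - <<'E'
from go import *
for n in("scene",): cv2.imwrite(f"pics/{n}11.png",cv2.cvtColor(bot.grab_frame(n),4))
a=cv2.resize(cv2.imread("pics/scene11.png")[170:310,190:330],None,fx=4,fy=4,interpolation=3);cv2.imwrite("pics/s11c.png",a)
s=bot.observe();print(s["force"],s["position"])
E
```

```text
clock: 14.55
position: [0.5389, 0.0618, 0.2709]
tool_rot: [3.14, -0.524, 0.373]
force: [0.5, 0.3, -0.7]
grip_width: -0.0
[-0.98183791  0.76019782 -1.39600161] [0.53806323 0.06163292 0.27008687]
```

View pics/s11c.png

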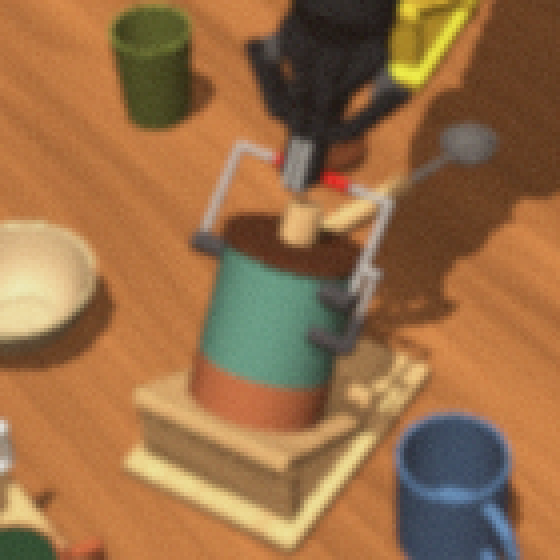

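```bash
python3 -m crank '{"travel":[[0,0,0],[0,0,0],[0,0,0]],"rot":[[0,0,0],[0,0,0],[0,0,0]]}'; python3 - <<'E'
from go import *
for n in("scene",): cv2.imwrite(f"pics/{n}12.png",cv2.cvtColor(bot.grab_frame(n),4))
a=cv2.resize(cv2.imread("pics/scene12.png")[170:310,190:330],None,fx=4,fy=4,interpolation=3);cv2.imwrite("pics/s12c.png",a)
E
```

```text
clock: 14.9
position: [0.5389, 0.0621, 0.271]
tool_rot: [-3.142, -0.524, 0.373]
force: [-0.4, -0.3, 0.5]
grip_width: -0.0001
```

View pics/s12c.png

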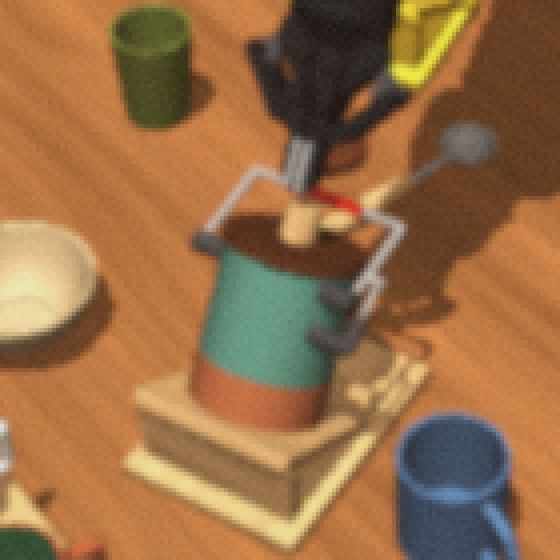

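The bail is past center and swinging on by itself. I wait.

```bash
python3 -m crank '{"travel":[[0,0,0],[0,0,0],[0,0,0],[0,0,0.5],[0,0,1.5],[0,0,3],[0,0,5],[0,0,7]],"rot":[[0,0,0],[0,0,0],[0,0,0],[0,0,0],[0,0,0],[0,0,0],[0,0,0],[0,0,0]]}'; python3 - <<'E'
from go import *
for n in("scene",): cv2.imwrite(f"pics/{n}13.png",cv2.cvtColor(bot.grab_frame(n),4))
a=cv2.resize(cv2.imread("pics/scene13.png")[170:310,190:330],None,fx=4,fy=4,interpolation=3);cv2.imwrite("pics/s13c.png",a)
E
```

```text
clock: 15.75
position: [0.5383, 0.0622, 0.3419]
tool_rot: [-3.141, -0.524, 0.374]
force: [-0.1, -1.0, 0.3]
grip_width: -0.0003
```

View pics/s13c.png

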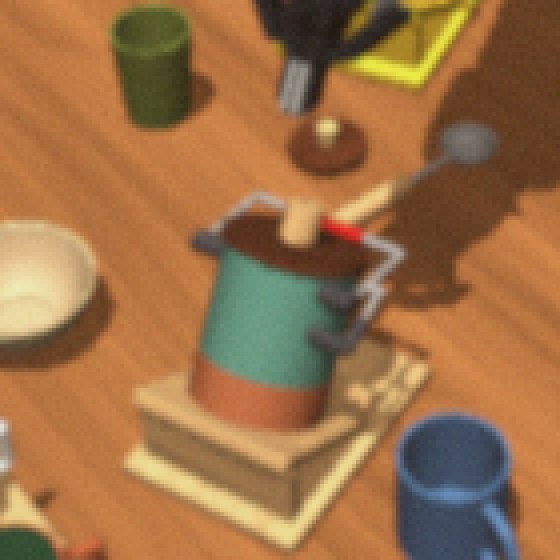

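```bash
python3 -m crank '{"travel":[[-1,-0.4,0.5],[-3,-1.2,1],[-5,-2,2],[-6,-2.3,2.5],[-6,-2.3,2.5],[-6,-2.3,2.5],[-6,-2.3,2.5],[-6,-2.3,2.5]],"rot":[[0,0,0],[0,0,0],[0,0,0],[0,0,0],[0,0,0],[0,0,0],[0,0,0],[0,0,0]]}'; python3 -m crank '{"travel":[[0,0,0],[0,0,0],[0,0,0],[0,0,0],[0,0,0],[0,0,0],[0,0,0],[0,0,0]],"rot":[[0,0,0],[0,0,0],[0,0,0],[0,0,0],[0,0,0],[0,0,0],[0,0,0],[0,0,0]]}'; python3 - <<'E'
from push import *
d={}
for n in("scene","wrist","top"):
    m=bot.camera_model(n);im=bot.grab_frame(n);cv2.imwrite(f"pics/{n}14.png",cv2.cvtColor(im,4))
    for th in(2.0,2.15,2.28,2.42): print(n,th,np.round(proj(m,Rc@bar(th,.03)+o)[0],1),np.round(proj(m,Rc@bar(th,-.03)+o)[0],1))
a=cv2.resize(cv2.imread("pics/scene14.png")[170:310,190:330],None,fx=4,fy=4,interpolation=3);cv2.imwrite("pics/s14c.png",a)
E
```

```text
clock: 16.6
position: [0.4788, 0.0394, 0.3658]
tool_rot: [-3.141, -0.524, 0.374]
force: [-0.0, -0.5, -0.6]
grip_width: 0.0003
clock: 17.4
position: [0.4786, 0.0389, 0.3659]
tool_rot: [3.141, -0.524, 0.373]
force: [0.3, -0.7, 0.4]
grip_width: 0.0006
scene 2.0 [280.5 224.3] [263.  217.2]
scene 2.15 [280.6 227. ] [263.2 220. ]
scene 2.28 [280.4 229.7] [263.1 222.6]
scene 2.42 [280.  232.7] [262.7 225.6]
wrist 2.0 [248.5 244.9] [312.8 244.9]
wrist 2.15 [249.7 246.6] [311.7 246.6]
wrist 2.28 [250.6 246.6] [310.7 246.7]
wrist 2.42 [251.6 245.3] [309.8 245.4]
top 2.0 [258.  200.9] [281.  191.6]
top 2.15 [258.3 201.3] [281.1 192.1]
top 2.28 [258.4 201.2] [281.  192.1]
top 2.42 [258.3 200.5] [280.7 191.5]
```

View pics/s14c.png

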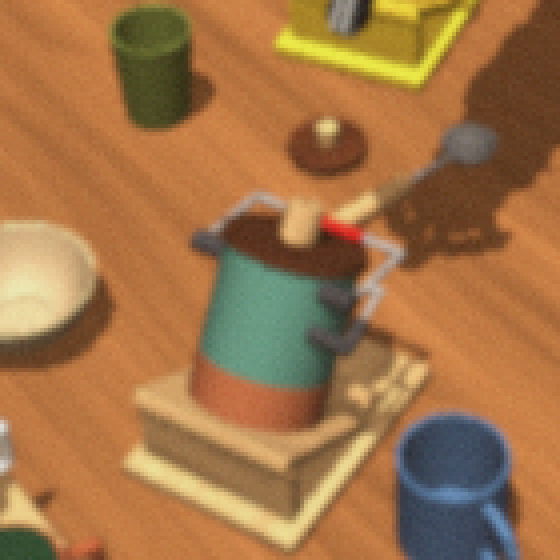

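View pics/wrist14.png

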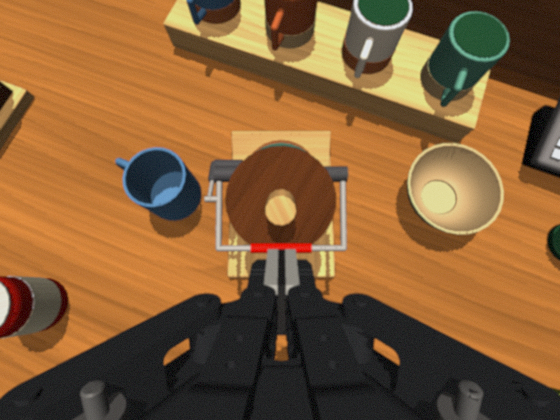

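The bar has stopped. Its sleeve end is at (280.5, 229) in the scene picture, against (280.4, 229.7) predicted for 2.28 rad. The sleeve spans columns 250–311 in the wrist picture, against 250.6–310.7 predicted. The robot is clear, so I hand in.

```bash
python3 - <<'E'
from workcell import bot
s=bot.observe();print(s["clock"],s["force"]);print(bot.job_done())
E
```

```text
17.55 [0.79533653 0.07610705 0.26451006]
the job is handed in; nothing more can be done
None
```

The lid is on the canister, fully home, and the wire bail is clamped down on its front. I handed the job in at about 17.5 s of the 54 s allowed; no verdict is reported.

- **Lid:** I gripped it by the knob, leaned it to the canister's axis and pushed it in. Contact came within about 1 mm of the computed seated depth. The push briefly reached about 69 N at the wrist, against a limit of 120 N, before I eased off and let go. With the fingers away, the pictures showed the disc square on the rim with the bail still open.
- **Bail:** I pushed the bar over center with the shut fingers from behind, with about 8 N read at the one check during the push. It then swung down slowly on its own. In the last pictures it is at rest on the disc, within about 1 px of where it should be at 2.28 rad. The scene camera cannot separate nearby angles well, about 3 px per 0.14 rad.
- **End state:** The arm is clear, with no significant force at the wrist, and I saw no bystander moved or tipped in the pictures.
- **Disagreements:** The top and wrist cameras differed by about 3 mm sideways. My fit also put the canister about 8 mm higher than the stated 230 mm overall height suggests. The contact depth agreed with the fit.

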